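# Spray the printed gear with the bottle aimed at it

### The arm

A 7-joint arm with a two-finger parallel gripper is mounted at the origin on a cart in front of the work surface, level with it; the furniture and walls round the work are solid. World frame = base frame: x ahead of the robot, y to its left, z up, the work surface at z = 0. Lengths are in mm, angles in rad, forces in N, time in s.
With the tool pointing down it reaches from about 375 to 925 mm from the base axis. Payload 3.1 kg.
Tool frame: the origin (TCP) lies on the centre line of the jaws, within the pads' length; the fingertips stand 25 mm ahead of it and the grasp point (between the pads) lies 6 mm ahead of it; z points along the fingers, y is the line along which they close (so a half turn about z gives the same grasp; the last joint's range is limited). The gripper opens to 85 mm and grips with 20 to 120 N. Pads are 22 mm wide; open, the fingers measure 114 mm over their backs; the gripper's body (76 mm by 85 mm) begins 54 mm behind the grasp point. The pads swing forward as they close: fully open they stand 13 mm farther back than shut.
Start: joints at [1.006, 0.383, 0.044, 1.598, -0.018, 1.161, -0.05], TCP at [292.538, -580.452, 256.269] pointing down, gripper open.
Joint ranges: [-2.61, 2.61], [-0.41, 2.15], [-1.48, 1.57], [0, 2.5], [-1.57, 4.71], [0.05, 1.97], [-2.85, 2.85]. Speed limits (rad/s): [2.79, 2.79, 3.14, 3.14, 3.14, 3.14, 3.14].

### API

Orientations are given as a rotation vector (axis times angle).
In Python, from workcell import bot, viewer, order gives the robot as it stands. The module is installed in compiled form; this text tells all that it offers.
- The arm moves only by the tool arm_command, never from a script. Its argument "commands" is a list that holds one entry, the list of rows, each a list of 7 numbers: the opening, from 0 (shut) to 1 (fully open), then the shift along the tool's x, y, z in cm, then the turn, a rotation vector about the tool's x, y, z in degrees. A call has 1 to 20 rows; each row shifts and turns the commanded pose from where the row before left it, along the tool's axes as they then stand; what a row does not reach is not made up. A row lasts 1/12 s, in which the tool goes at most 41.7 mm and 7.16 degrees, less where a joint would pass 70% of its speed; a pose out of reach is approached as far as the arm can. A call is refused whole if a number of a shift passes 4.17 or a number of a turn 7.16, either way. A call with a gripper value outside its range is refused whole. The fingers move at their own pace and stop on an object; the grip force is fixed at half the most. Time passes only in rows, so rows that do not move let the fingers close. It gives the time, the measured TCP pose, the force, the opening and the grip force at its end, in the units of the state.
- bot.sense(): the state, without advancing time (a new reading comes with each control period).
- viewer.grab_frame(name): name is "side" or "top" or "wrist"; returns a dict with "pixels" (420x560x3 uint8, red, green, blue), "depth" (420x560 float32, mm along the optical axis (not along the pixel's ray), 0 where there is no reading), "camera_matrix" (3x3 intrinsics, pixels), "view" (4x4, takes a point from world to camera coordinates); the wrist camera has in their place "mount" (4x4, takes a point from camera to tool coordinates, whose origin is the TCP and whose axes are the flange's). Camera axes: x right, y down, z forward; pixel columns grow to the right and rows downward; lengths in mm; the calibration is good to about 2 mm. The wrist camera is an equidistant fisheye: a pixel r from the principal point sees the ray r / f radians off the axis. A picture is of the moment at which its call begins: read the wrist's pose just before it.
- order.job_done(): hands the job in; it is judged then, once.
The state is a dict: "time": time; "qpos": joint angles; "joint_velocities": joint speeds; "effort": joint torques, N m; "eef_pos": TCP position; "orientation": TCP orientation; "force": force on the tool from outside, world axes, zero at the start; "wrist_torque": the same for the moment, N m; "opening": finger opening in mm; "finger_force": force on a finger pad.
Only numpy, scipy, OpenCV 4.12 (cv2) and the standard library are available. Lean on these libraries where they do the work, as an engineer would, in place of code of your own. Each camera call takes 0.05 s, during which the arm holds its last target. There are 200 camera calls.

### The job

Two identical spray bottles stand in fixed holders, each with a drip tray in front of its nozzle, and a printed gear lies ready for cleaning on one of the trays. Give the gear a squirt: push the pump head of the bottle that is aimed at the gear right down from above, keep it down for about a second, then let it spring all the way back up. Do not press the other bottle's head, and leave the gear lying where it is.

Things in the scene. Friction and masses are not known exactly. Their poses are not given: they have to be found in the camera images.
- pump_1_top (a point): centre of the flat top of bottle 1's pump head: a white upright cylinder, 35 mm in diameter, 26 mm high, with a nozzle stub 10 mm thick and standing out 4 mm on its side, above a black collar on an aluminium bottle 54 mm in diameter that is fixed upright in a holder. 160 mm above the worktop when up; moves down with the head. z is up; -x points the way the nozzle sprays, over its own drip tray
- pump_2_top (a point): the same point on the identical bottle 2. Each bottle's drip tray is an open steel tray, 92 x 80 mm, rim 20 mm above the worktop, fixed to the holder, its centre 116 mm from the bottle's axis on the nozzle side
- pump_1 (a joint): how far the pump head of bottle 1 is pressed straight down, in m: 0 is up, 0.012 is the bottom stop; a spring returns it (about 1 N to start moving it, 4.5 N at the bottom)
- pump_2 (a joint): the same for bottle 2
- gear_green: small printed spur gear with a hub, 36 mm in diameter and 18 mm high, lying flat and loose on the drip tray of one bottle; origin at the centre of its underside, z up
Mind the look-alikes: they are no part of the job. Leave any blue look-alike of the part that bears pump_1_top alone.

How it is judged (in metres and radians):
On the way:
1. the pump head of the bottle aimed at the gear is pressed down at least 8 mm of its 12 mm and kept there for 0.4 s (value of joint pump_1 above 0.008 m), for 0.4 s.
At the end, for the whole second after the job is handed in: both pump heads are up again (within 2 mm of their top position) and the gear lies within 15 mm of where it lay at the start (value of joint each of pump_1, pump_2 below 0.002 m and distance of gear_green from where it was at the start of the episode below 0.015 m); the robot touches nothing.
It fails at once if the pump head of the other bottle is pressed more than 4 mm (value of joint pump_2 above 0.004 m).
It fails at once if the gear is moved more than 20 mm (distance of gear_green from where it was at the start of the episode above 0.02 m).
It also fails if it takes over 26 s, if anything falls off the work surface, if the arm or the gripper's body presses on something with over 40 N, if the wrist force passes 120 N, or if a joint passes its speed limit or range.

## Working session

There is one attempt and no reset: what is moved stays moved. The work goes in short steps, Python scripts to look and compute and a tool call to move; the robot and the scene stay as the last step left them, time stands still between calls to the robot, and variables do not carry over. Pictures are saved under pics/ and viewed, at most 10 in all, crops included, and the job is handed in when it is done.

Besides the shell and the picture viewer there is one more tool, called after "Request:" as name(argument=value, ...), one argument or row to a line, values as JSON. arm_command: Moves the arm, as the interface text tells. Its arguments: {"type":"object","properties":{"commands":{"type":"array"}},"required":["commands"]}

```bash
mkdir -p pics
cat > h.py <<'E'
import numpy as np,cv2
from workcell import bot,viewer,order
def grab(n):
    s=bot.sense(); f=viewer.grab_frame(n); f['s']=s
    np.save(f'{n}.npy',f,allow_pickle=True); return f
def load(n): return np.load(f'{n}.npy',allow_pickle=True).item()
def cloud(f):
    d=f['depth'];K=f['camera_matrix'];v,u=np.indices(d.shape)
    p=np.stack([(u-K[0,2])/K[0,0]*d,(v-K[1,2])/K[1,1]*d,d],-1)
    T=np.linalg.inv(f['view']); w=p@T[:3,:3].T+T[:3,3]; w[d==0]=np.nan; return w
E
python3 - <<'E'
from h import *
for n in('side','top'):
    f=grab(n); cv2.imwrite(f'pics/{n}0.png',f['pixels'][:,:,::-1])
s=bot.sense();print(s)
E
```

```text
{'time': 0.1, 'qpos': array([ 1.00621808,  0.38378199,  0.04381533,  1.59943207, -0.01791032,
        1.16117333, -0.04990465]), 'joint_velocities': array([ 0.00058971, -0.00174864, -0.00130382, -0.00242189, -0.00130383,
       -0.00052692, -0.00097237]), 'effort': array([ 2.97902530e-03, -4.34727430e+01,  1.02913611e+00, -2.50452965e+01,
        1.08145262e-02,  5.46736133e-03,  5.80039398e-06]), 'eef_pos': array([ 292.1653084 , -579.7461897 ,  254.98676201]), 'orientation': array([-3.05413817e+00, -7.26179392e-01,  1.03922079e-03]), 'force': array([-0.14015886,  0.04709943, -0.23529919]), 'wrist_torque': array([-0.02160494, -0.0277232 , -0.0282112 ]), 'finger_force': 0.0, 'opening': 85.49743790526425}
```

View pics/top0.png

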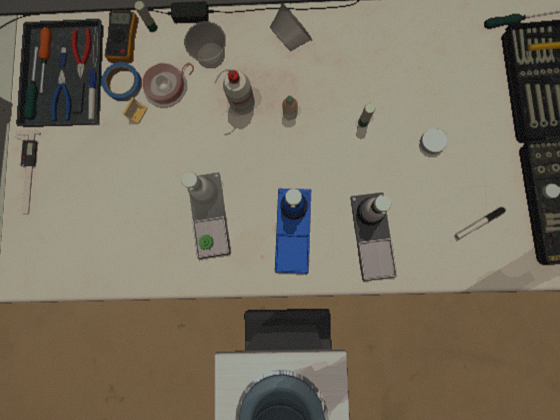

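View pics/side0.png

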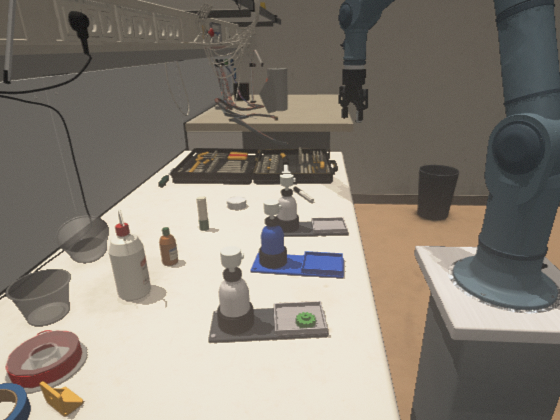

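The top view shows three candidates:
- Left bottle: head at (190,180), green gear on its tray at (206,241).
- Blue look-alike: head at (293,197).
- Right bottle: head at (383,203), empty tray.

The left bottle is the target, because the gear lies on its tray. I'll measure it and confirm with a crop.

Run:
```python
from h import *
for n in('top','side'):
    f=load(n);w=cloud(f);p=f['pixels'].astype(int)
    sat=p.max(-1)-p.min(-1)
    z=w[...,2]
    for nm,y0,y1 in(('L',100,350),('M',-100,100),('R',-350,-100)):
        m=(z>150)&(z<172)&(w[...,0]>300)&(w[...,0]<650)&(w[...,1]>y0)&(w[...,1]<y1)
        nn,lab,st,c=cv2.connectedComponentsWithStats(m.astype('uint8'))
        for i in range(1,nn):
            if st[i,4]>12:
                q=w[lab==i];print(n,nm,st[i],q.mean(0).round(1),q.min(0).round(),q.max(0).round())
    g=(p[...,1]-np.maximum(p[...,0],p[...,2])>40)&(w[...,0]<500)
    print(n,'gear',w[g].mean(0).round(1),g.sum())
    m=(z>10)&(w[...,0]>300)&(w[...,0]<650)&(w[...,1]>80)&(w[...,1]<350)
f=load('top');a=cv2.resize(f['pixels'][150:280,170:410],None,fx=3,fy=3,interpolation=2)
b=load('side')['pixels'][230:350,200:340]
cv2.imwrite('pics/crop.png',a[:,:,::-1])
# tray ends for axis
K=f['camera_matrix'];print(K, np.linalg.inv(f['view']).round(3))
w=cloud(f)
for u,v in((192,221),(226,219),(230,255),(198,259)):print(u,v,w[v,u])
```

```text
top L [182 171  17  19 225] [546.9 178.  159.8] [527. 162. 150.] [565. 195. 165.]
top M [286 188  16  19 222] [502.9 -44.1 160.1] [483. -61. 150.] [521. -28. 164.]
top R [374 195  18  18 234] [ 483.7 -231.1  160. ] [ 465. -249.  150.] [ 501. -215.  165.]
top gear [419.4 174.5  24.6] 56
side L [220 246  24  15 276] [545.9 186.6 158.1] [526. 165. 150.] [565. 200. 162.]
side M [263 199  18  11 144] [502.8 -36.1 157.5] [483. -60. 150.] [521. -23. 162.]
side R [280 174  15   8  93] [ 483.7 -223.6  157.1] [ 464. -245.  150.] [ 501. -212.  161.]
side gear [420.7 180.5  25.2] 101
[[386.32082501   0.         283.30390216]
 [  0.         386.32082501 211.97901747]
 [  0.           0.           1.        ]] [[-2.40000e-02 -9.91000e-01  1.33000e-01  3.61676e+02]
 [-9.99000e-01  2.80000e-02  3.00000e-02 -4.62600e+01]
 [-3.30000e-02 -1.32000e-01 -9.91000e-01  9.68544e+02]
 [ 0.00000e+00  0.00000e+00  0.00000e+00  1.00000e+00]]
192 221 [475.42377043 215.90026362  -2.08002129]
226 219 [477.43469825 127.75357691   3.69252704]
230 255 [386.83132857 118.84966562  -0.62429069]
198 259 [378.81226212 199.0732116    1.49838925]
```

View pics/crop.png

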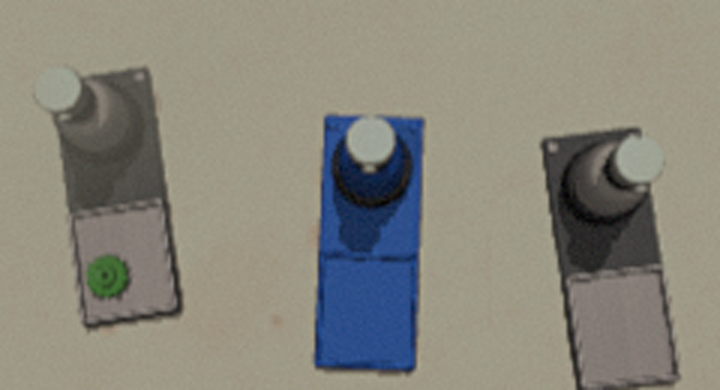

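The crop confirms it. The left bottle's head is at crop (58,90), with its tray and the gear at (107,275). The right tray is empty and the middle one is blue. The target top is at about (546,179,160) mm. I'll travel there with the gripper shutting on the way.

Request:
arm_command(
  commands=[
    [[0,1,-1,0,0,0,0],[0,2,-2,0,0,0,0],[0,2.8,-2.8,0,0,0,0],[0,2.8,-2.8,0,0,0,0],[0,2.8,-2.8,0,0,0,0],[0,2.8,-2.8,0,0,0,0],[0,2.8,-2.8,0,0,0,0],[0,2.8,-2.8,0,0,0,0],[0,2.8,-2.8,0,0,0,0],[0,2.8,-2.8,0,0,0,0],[0,2.8,-2.8,0,0,0,0],[0,2.8,-2.8,0,0,0,0],[0,2.8,-2.8,0,0,0,0],[0,2.8,-2.8,0,0,0,0],[0,2.8,-2.8,0,0,0,0],[0,2.8,-2.8,0,0,0,0],[0,2.8,-2.8,0,0,0,0],[0,2.8,-2.8,0,0,0,0],[0,2,-2,0,0,0,0],[0,1,-1,0,0,0,0]],
  ],
)

```text
time: 1.77
eef_pos: [517.5, 107.5, 256.2]
orientation: [-3.051, -0.736, -0.001]
force: [0.7, 0.3, -0.4]
opening: 0.0
finger_force: 0.0
```

Request:
arm_command(
  commands=[
    [[0,1.5,-1.2,0,0,0,0],[0,2.2,-2.0,0,0,0,0],[0,1.5,-1.3,1,0,0,0],[0,0.6,-0.5,1.5,0,0,0],[0,0,0,1,0,0,0],[0,0,0,0,0,0,0],[0,0,0,0,0,0,0]],
  ],
)

```text
time: 2.35
eef_pos: [545.9, 170.9, 219.9]
orientation: [3.056, 0.725, -0.005]
force: [-0.0, -0.1, -0.3]
opening: 0.3
finger_force: 0.0
```

Run:
```python
from h import *
f=grab('wrist');s=f['s'];print(s['eef_pos'],s['orientation'],s['force'])
cv2.imwrite('pics/w1.png',f['pixels'][:,:,::-1]);print(f['mount'].round(3),f['camera_matrix'].round(1))
f=grab('side');cv2.imwrite('pics/s1.png',cv2.resize(f['pixels'][140:350,180:380],None,fx=2.8,fy=2.8)[:,:,::-1])
```

```text
[545.8760397  170.86453009 219.94807717] [ 3.05580834  0.72452804 -0.0054646 ] [-0.01907986 -0.06091448 -0.2757775 ]
[[-1.00000e-03 -9.57000e-01 -2.91000e-01  7.45850e+01]
 [ 1.00000e+00 -1.00000e-03  1.00000e-03  9.42000e-01]
 [-1.00000e-03 -2.91000e-01  9.57000e-01 -1.17087e+02]
 [ 0.00000e+00  0.00000e+00  0.00000e+00  1.00000e+00]] [[325.2   0.  281.1]
 [  0.  325.2 209.7]
 [  0.    0.    1. ]]
```

View pics/w1.png

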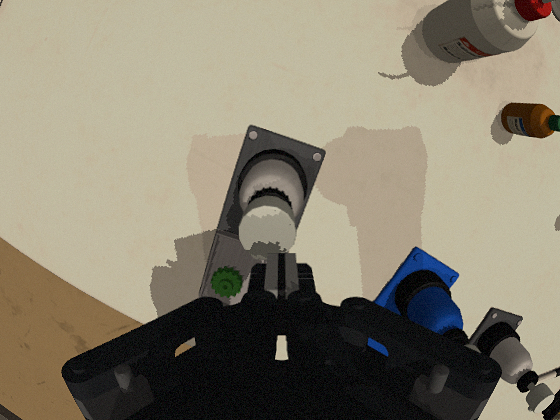

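View pics/s1.png

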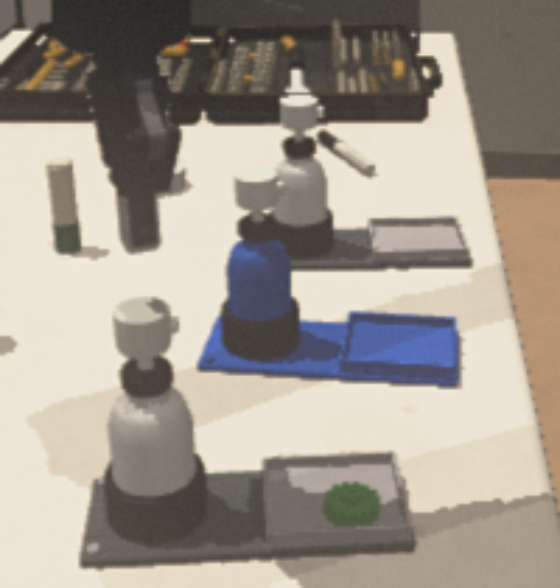

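The wrist view shows the head at about (267,228), just beyond and left of the fingertips at (282,270). The side view shows the tip still above and on the far side of the head. I'll get the offset from the wrist image with its depth.

Run:
```python
from h import *
from scipy.spatial.transform import Rotation as R
f=load('wrist');s=f['s'];d=f['depth'];K=f['camera_matrix'];v,u=np.indices(d.shape)
a=(u-K[0,2])/K[0,0];b=(v-K[1,2])/K[1,1];t=np.hypot(a,b);k=np.tan(t)/np.maximum(t,1e-9)
p=np.stack([a*k*d,b*k*d,d],-1);M=f['mount'];tool=p@M[:3,:3].T+M[:3,3]
Rw=R.from_rotvec(s['orientation']).as_matrix();w=tool@Rw.T+s['eef_pos']
m=(d>0)&(w[...,2]>154)&(w[...,2]<168)&(f['pixels'].min(-1)>70)&(u>200)&(u<340)&(v>180)&(v<270)
q=w[m];print(m.sum(),q.mean(0),q.min(0),q.max(0),np.median(q[:,2]))
c,r=cv2.minEnclosingCircle(q[:,:2].astype('float32'));print(c,r)
ti=(np.array([c[0],c[1],160])-s['eef_pos'])@Rw;print('tool',ti)
tip=(d>0)&(v>248)&(v<300)&(u>262)&(u<300)
print('fingertip tool z max',np.percentile(tool[tip&(tool[...,2]<33)],99,axis=0))
```

```text
2141 [551.34731861 181.2914821  159.27563166] [530.90665218 162.55355689 154.04732603] [565.42970463 196.95557188 161.32698752] 159.40600135226862
(547.9405517578125, 179.8371124267578) 17.66741180419922
tool [ 6.09070346 -7.10438361 59.92472332]
fingertip tool z max [13.91679046  8.66444112 21.42157199]
```

Request:
arm_command(
  commands=[
    [[0,0.3,-0.4,0,0,0,0],[0,0.3,-0.3,0,0,0,0],[0,0,0,0.8,0,0,0],[0,0,0,1.0,0,0,0],[0,0,0,0.8,0,0,0],[0,0,0,0.4,0,0,0],[0,0,0,0,0,0,0],[0,0,0,0,0,0,0]],
  ],
)

```text
time: 3.12
eef_pos: [548.6, 181.2, 190.4]
orientation: [-3.056, -0.727, 0.003]
force: [-0.4, 1.4, -0.1]
opening: 0.1
finger_force: 0.0
```

Request:
arm_command(
  commands=[
    [[0,0,0,0.4,0,0,0],[0,0,0,0.4,0,0,0],[0,0,0,0.3,0,0,0],[0,0,0,0.2,0,0,0],[0,0,0,0,0,0,0],[0,0,0,0,0,0,0]],
  ],
)

```text
time: 3.62
eef_pos: [549.7, 181.8, 178.9]
orientation: [-3.056, -0.727, -0.003]
force: [1.2, 0.1, 3.7]
opening: -0.0
finger_force: 1.4
```

Request:
arm_command(
  commands=[
    [[0,0,0,0.2,0,0,0],[0,0,0,0.2,0,0,0],[0,0,0,0.1,0,0,0],[0,0,0,0,0,0,0],[0,0,0,0,0,0,0]],
  ],
)

```text
time: 4.03
eef_pos: [549.7, 181.8, 173.8]
orientation: [-3.056, -0.727, -0.003]
force: [0.7, 0.6, 5.1]
opening: -0.2
finger_force: 2.2
```

Run:
```python
from h import *
f=grab('side');cv2.imwrite('pics/s2.png',cv2.resize(f['pixels'][180:350,190:340],None,fx=3.4,fy=3.4)[:,:,::-1]);print(f['s']['eef_pos'],f['s']['force'])
```

```text
[549.70557588 181.82065432 173.76877981] [0.65272271 0.55691327 5.14784857]
```

View pics/s2.png

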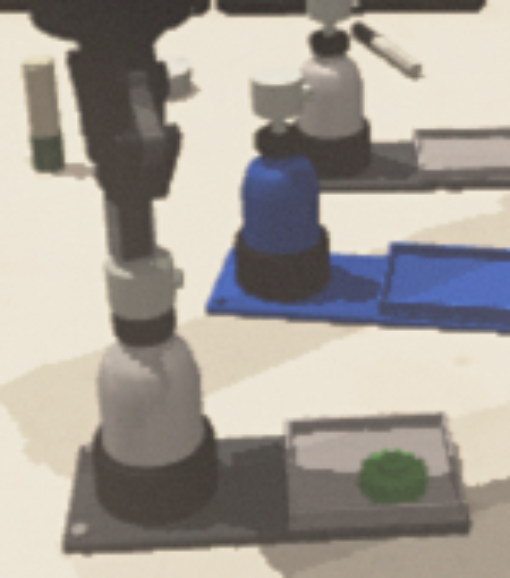

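The side view shows the fingertips standing on the head at (140,255), pressed down close to its collar. The gear is unmoved at (393,475). I'll press slightly more, hold for about a second, then lift clear.

Request:
arm_command(
  commands=[
    [[0,0,0,0.1,0,0,0],[0,0,0,0.1,0,0,0],[0,0,0,0,0,0,0],[0,0,0,0,0,0,0],[0,0,0,0,0,0,0],[0,0,0,0,0,0,0],[0,0,0,0,0,0,0],[0,0,0,0,0,0,0],[0,0,0,0,0,0,0],[0,0,0,0,0,0,0],[0,0,0,0,0,0,0],[0,0,0,0,0,0,0]],
  ],
)

```text
time: 5.08
eef_pos: [549.8, 181.8, 173.0]
orientation: [3.056, 0.726, 0.003]
force: [0.2, -1.0, 11.0]
opening: 0.1
finger_force: 5.2
```

The force rose to 11 N, so the head is on the bottom stop and was held for about 1 s. Now I'll lift.

Request:
arm_command(
  commands=[
    [[0,0,0,-0.3,0,0,0],[0,0,0,-0.5,0,0,0],[0,0,0,-0.8,0,0,0],[0,0,0,-1.5,0,0,0],[0,0,0,-2.5,0,0,0],[0,0,0,-2.5,0,0,0],[0,0,0,-1,0,0,0],[0,0,0,0,0,0,0],[0,0,0,0,0,0,0],[0,0,0,0,0,0,0]],
  ],
)

```text
time: 5.92
eef_pos: [547.6, 180.8, 260.1]
orientation: [3.056, 0.726, -0.007]
force: [-0.9, -0.2, -0.5]
opening: -0.3
finger_force: 0.0
```

Run:
```python
from h import *
f=grab('side');w=cloud(f);p=f['pixels'].astype(int)
m=(w[...,2]>140)&(w[...,2]<172)&(abs(w[...,0]-547)<25)&(abs(w[...,1]-180)<25)
print('head top z',np.nanpercentile(w[m][:,2],98))
g=(p[...,1]-np.maximum(p[...,0],p[...,2])>40)&(w[...,0]<500);print(w[g].mean(0),f['s']['force'],f['s']['eef_pos'])
```

```text
head top z 161.50453909585292
[413.24197249 169.85988582  24.38818919] [-0.90347147 -0.22597975 -0.47218256] [547.55059979 180.75656753 260.07217925]
```

The head is back up at about 161 mm. The gear's mean has shifted, probably because the arm's shadow changed the mask, so I'll check with a hue-based mask before handing in.

Run:
```python
from h import *
a=cv2.imread('pics/side0.png');b=load('side')['pixels'][:,:,::-1].copy()
for i in(a,b):
    h=cv2.cvtColor(i[305:335,290:325],cv2.COLOR_BGR2HSV);m=(h[...,0]>45)&(h[...,0]<80)&(h[...,1]>100)
    y,x=np.nonzero(m);print(len(x),x.mean()+290,y.mean()+305,x.min(),x.max(),y.min(),y.max())
```

```text
90 304.84444444444443 318.1666666666667 7 24 8 18
4 307.5 314.5 10 22 8 11
```

Run:
```python
from h import *
f=load('side');w=cloud(f);m=(w[...,2]>22)&(w[...,0]<455)&(w[...,0]>390)&(w[...,1]>130)&(w[...,1]<215)
a=cv2.imread('pics/side0.png').astype(int);b=f['pixels'][:,:,::-1].astype(int)
for i in(a,b):
    g=(i[...,1]>1.25*i[...,2])&(i[...,1]>1.25*i[...,0]);g[:300]=0;g[340:]=0;g[:,:285]=0;g[:,330:]=0
    y,x=np.nonzero(g);print(len(x),x.mean(),y.mean(),x.min(),x.max(),y.min(),y.max())
```

```text
139 305.1726618705036 317.76258992805754 297 314 312 323
23 307.17391304347825 314.0869565217391 299 313 312 316
```

Run:
```python
from h import *
a=cv2.imread('pics/side0.png')[290:350,260:340];b=load('side')['pixels'][290:350,260:340,::-1]
cv2.imwrite('pics/cmp.png',cv2.resize(np.hstack([a,b]),None,fx=5,fy=5))
```

```text
(no output)
```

View pics/cmp.png

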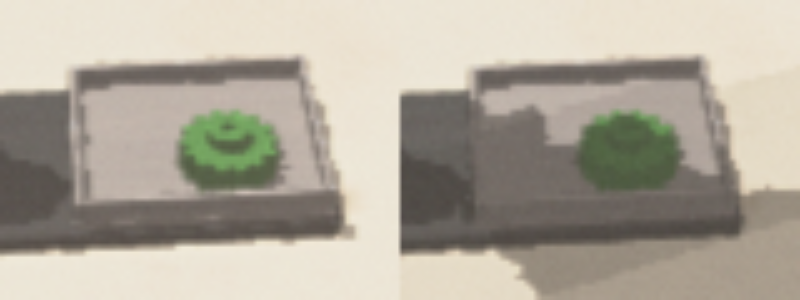

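The gear lies at the same pixels, (228,150) before and (628,150) after in the side-by-side, and only the arm's shadow differs. I'll hand the job in.

```bash
python3 -c "
from h import *
print(order.job_done())"
```

```text
the job is handed in; nothing more can be done
None
```

I pressed the pump head of the bottle aimed at the gear down to its stop, held it for about 1 s and let it spring back up; the gear has not moved, the other bottle was not touched, and the job is handed in (no verdict was returned).

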